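# Edge-mark a slate blank with the spring stamp

## Robot

A 6-joint arm with a two-finger parallel gripper is mounted at the origin on the work surface. World frame = base frame: x ahead of the robot, y to its left, z up, the work surface at z = 0. Lengths are in m, angles in rad, forces in N, time in s.
With the tool pointing down it reaches from about 0.325 to 0.85 m from the base axis. Payload 4.4 kg.
Tool frame: the origin (TCP) lies at the very end of the fingers, on their centre line; the grasp point (between the pads) lies 19 mm behind it (arm.grip_point_offset is the distance from the TCP to the grasp point, in m); z points along the fingers, y is the line along which they close (so a half turn about z gives the same grasp; the last joint's range is limited). The gripper opens to 94 mm and grips with 3 to 60 N. Pads are 16 mm wide; open, the fingers measure 119 mm over their backs; the gripper's body (75 mm by 177 mm) begins 78 mm behind the grasp point.
Start: joints at [1.159, 0.207, 1.542, -0, 1.393, -0.15], TCP at [0.149, 0.555, 0.205] pointing down, gripper open.
Joint ranges: [-2.73, 2.73], [-0.86, 2.22], [0.23, 2.46], [-1.11, 4.25], [0.08, 2.63], [-2.82, 2.82]. Speed limits (rad/s): [2.79, 2.79, 3.14, 3.14, 3.14, 3.14].

## Interface

Orientations are given as [roll, pitch, yaw] about the fixed x, y, z axes, in that order (R = Rz(yaw) Ry(pitch) Rx(roll)).
In Python, from rig import arm gives the robot as it stands.
- The arm moves only by the tool apply_moves, never from a script. Its argument "plan" is a list of rows, each an object with "dp": the shift along the tool's x, y, z scaled (see below), a list of three; "delta_rot": the turn, a rotation vector about the tool's x, y, z scaled (see below), a list of three; "jaw": the opening, from 0 (shut) to 1 (fully open). A call has 1 to 20 rows; each row shifts and turns the commanded pose from where the row before left it, along the tool's axes as they then stand; what a row does not reach is not made up. The controller multiplies each number of a shift by 60 mm and each number of a turn by 5 degrees. A row lasts 1/8 s, in which the tool goes at most 62.5 mm and 10.7 degrees, less where a joint would pass 70% of its speed; a pose out of reach is approached as far as the arm can. A call with a number of a shift or a turn outside -1 to 1 is refused whole. A call with a gripper value outside its range is refused whole. The fingers move at their own pace and stop on an object; "grip_force" is the grip in N (left out, the last holds). Time passes only in rows, so rows that do not move let the fingers close. It gives the time, the measured TCP pose, the force, the opening and the grip force at its end, in the units of the state.
- arm.observe(): the state, without advancing time (a new reading comes with each control period).
- arm.get_image(name): name is "side" or "top" or "wrist"; returns a dict with "pixels" (420x560x3 uint8, red, green, blue), "camera_matrix" (3x3 intrinsics, pixels), "origin" and "attitude" of the camera in the world. Camera axes: x right, y down, z forward; pixel columns grow to the right and rows downward; lengths in m; the calibration is good to about 2 mm. The wrist camera is an equidistant fisheye: a pixel r from the principal point sees the ray r / f radians off the axis. A picture is of the moment at which its call begins. There is no depth.
- arm.sign_off(): hands the job in; it is judged then, once.
The state is a dict: "clock": time; "joints": joint angles; "qd": joint speeds; "effort": joint torques, N m; "ee_pos": TCP position; "tool_rot": TCP orientation; "ft_force": force on the tool from outside, world axes, zero at the start; "moment": the same for the moment, N m; "gripper_width": finger opening in m; "gripper_force": force on a finger pad.
Only numpy, scipy, OpenCV 4.12 (cv2) and the standard library are available. Lean on these libraries where they do the work, as an engineer would, in place of code of your own. Each camera call takes 0.05 s, during which the arm holds its last target. There are 200 camera calls.

## Task

Mark the end of the slate blank with the spring stamp: draw the striker back by its knob until the sear catches, without wrenching it hard against the back stop, and let go so that it stays cocked. Then lay the rectangular slate blank from the timber board flat on the stamp's bed between the four guide posts, lengthwise in front of the die, let go of it, and press the trip pad to fire the striker so that it drives the blank up against the end stop. Never let the striker fly onto an empty bed, and leave everything else on the bench where it is.

Things in the scene. Friction and masses are not known exactly. Their poses are not given: they have to be found in the camera images.
- stamp: Spring stamp fixed to the bench; grey base 110 (x) by 355 (y) by 12 mm, y -190 to +165. Origin: underside. +y is the striking direction; from -y to +y on its centre line: black trip pad, sear (top 88 above bench), guide channel (top 66) with striker and knob, bed with 4 posts, end stop (78 high). Resting die face (steel nose 14 across, axis 59 above bench): y +50.
- knob (a point): Draw knob of the striker: upright steel stem 14 mm across, bare from 66 to 109 mm above the bench, with a black head 22 mm across from 109 to 121. This point is on its axis, 100 mm above the bench. At rest it is at y = +15 mm of the stamp, x = 0; it goes along the stamp's -y when drawn. Axes as the stamp's. Nothing stands within 25 mm of the stem above 66 mm at rest.
- striker (a joint): Draw, m: 0 at rest, grows as the knob goes along the stamp's -y. Spring: 4.2 N + 120 N/m. The sear catches at a draw of 0.030 to 0.058, unknown beforehand (carriage and pin are clamped differently each time); riding up the sear adds up to 10 N over the 20 mm before it; a rigid back stop comes about 4 mm after it. Once caught it stays there when let go. Over 30 N on the back stop harms it.
- pad (a point): Middle of the top of the trip pad, a black square plate 26 by 26 by 6 mm on the tail of the sear lever, 95 mm above the bench at rest, on the stamp's centre line at y = -142 to -162 mm. Pushing it straight down by 6 to 9 mm (5 to 12 N) frees a cocked striker; its full travel is 12 mm, to a rigid stop; a spring returns it.
- bed (a point): On the bed's top (50 mm above bench), axes as the stamp's: where the blank's underside centre ends when against the end stop. Bed 36 wide (x), from 85 mm behind (-y) to the end stop face 45 mm ahead. Posts 8 across, 10 mm higher than the bed, at x +-30, y -39 and +35. Resting die face: 39 mm behind, further by the draw when cocked; the blank fits before it only when cocked.
- blank: The slate blank: plain rectangular dark slate 90 (x, its length) by 40 (y) by 14 mm (z), 0.11 to 0.17 kg, origin at the centre of its underside. It lies flat on the timber board; either end may face the die.
- board: Weathered timber board fixed on the bench, 200 by 160 by 30 mm, origin at the centre of its underside. It carries the blank and a small five-sided slate chip, which is to stay.
- chip: Bystander: five-sided slate chip on the board, 60 mm across, 9 mm thick.
- slab: Bystander: six-sided slate slab 120 mm across, 16 mm thick.
- strip: Bystander: strip of green stone 170 mm long, 10 mm thick.
- handpiece: Bystander: aluminium rotary handpiece 130 mm long, lying.
- mallet: Bystander: hammer 240 mm long, lying.
- brush: Bystander: brush 170 mm long, lying.
- pot: Bystander: white cup 100 mm high.
- jar: Bystander: jar 85 mm high.
Things that resemble listed ones, but are neither listed nor needed, are in the scene too. Leave any purple look-alike of the blank alone.

How it is judged:
By the outcome, as a careful person would: the job done as asked, in the order asked, and still so for the second after the job is handed in, with the robot touching nothing.
It also fails if it takes over 58 s, if anything falls off the work surface, if the arm or the gripper's body presses on something with over 40 N, if the wrist force passes 120 N, or if a joint passes its speed limit or range.

## Working session

There is one attempt and no reset: what is moved stays moved. The work goes in short steps, Python scripts to look and compute and a tool call to move; the robot and the scene stay as the last step left them, time stands still between calls to the robot, and variables do not carry over. Pictures are saved under pics/ and viewed, at most 10 in all, crops included, and the job is handed in when it is done.

Besides the shell and the picture viewer there is one more tool, called as name([rows], argument=value, ...), one row to a line, values as JSON. apply_moves: Moves the arm, as the interface text tells. Its arguments: {"type":"object","properties":{"plan":{"type":"array","items":{"type":"object","properties":{"dp":{"type":"array","items":{"type":"number"}},"delta_rot":{"type":"array","items":{"type":"number"}},"jaw":{"type":"number"}}}},"grip_force":{"type":"number"}},"required":["plan"]}

```bash
ls; mkdir -p pics; cat > h.py <<'E'
import numpy as np, cv2
from rig import arm
from scipy.spatial.transform import Rotation as R
def snap(n,f):
    d=arm.get_image(n); cv2.imwrite('pics/'+f+'.png',d['pixels'][:,:,::-1]); np.savez('pics/'+f+'.npz',K=d['camera_matrix'],o=d['origin'],a=np.array(d['attitude']),p=d['pixels']); return d
E
python3 - <<'E'
from h import *
for n in('top','side'):
    d=snap(n,n+'0'); print(n,d['camera_matrix'],d['origin'],d['attitude'])
a,b=[cv2.imread(f'pics/{n}0.png') for n in('top','side')]
print(arm.observe())
E
```

```text
pics
top [[546.30141712   0.         273.01403807]
 [  0.         546.30141712 218.10733606]
 [  0.           0.           1.        ]] [0.28044189 0.03033098 1.6814866 ] [-2.97890256e+00 -1.54674227e-03 -1.57900396e+00]
side [[435.90418975   0.         278.44670721]
 [  0.         435.90418975 212.87836042]
 [  0.           0.           1.        ]] [0.39130588 1.17277922 1.00100826] [-2.23207516  0.02039242 -3.01837717]
{'clock': 0.1, 'joints': array([ 1.15850446e+00,  2.07337300e-01,  1.54276173e+00, -1.90253344e-05,
        1.39355134e+00, -1.50485334e-01]), 'qd': array([-1.05742097e-03, -1.34965120e-03, -1.60276417e-03, -8.95970238e-05,
       -9.66810871e-04,  2.06330877e-03]), 'effort': array([ 2.29433010e-05, -3.71862602e+01, -2.82295525e+01,  6.99267397e-02,
        3.11461603e-02, -6.83758662e-05]), 'ee_pos': array([0.14853985, 0.55473141, 0.20442894]), 'tool_rot': array([-3.13955539e+00, -2.89979381e-04,  2.87978920e+00]), 'ft_force': array([ 1.08207696, -0.05741068, -0.08032723]), 'moment': array([-0.02832714,  0.02155244, -0.06688484]), 'gripper_force': 0.0, 'gripper_width': 0.09407685554787054}
```

View pics/top0.png

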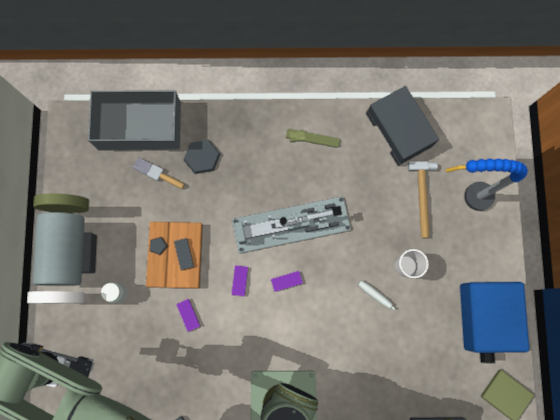

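View pics/side0.png

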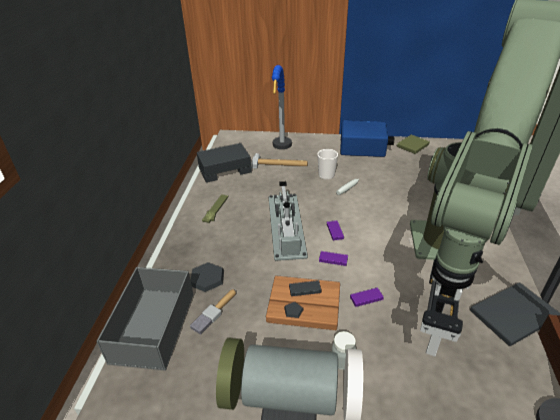

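The top view shows the stamp at about (293,225), the dark blank on the timber board at (184,254), the chip at (158,245) and three purple look-alikes at (240,281), (287,282) and (189,315). The dark rectangular piece on the board fits the description: it is slate-coloured, rectangular and on the timber. I'll confirm in an enlarged crop.

```bash
cat >> h.py <<'E'
def ray(f,u,v):
    d=np.load(f'pics/{f}.npz'); K=d['K']; Rm=R.from_euler('xyz',d['a']).as_matrix()
    x=(u-K[0,2])/K[0,0]; y=(v-K[1,2])/K[1,1]
    if f.startswith('w'):
        r=np.hypot(x,y); s=np.sin(r)/max(r,1e-9); c=np.array([x*s,y*s,np.cos(r)])
    else: c=np.array([x,y,1])
    return d['o'],Rm@c
def w(f,u,v,z):
    o,r=ray(f,u,v); return np.round(o+r*(z-o[2])/r[2],4)
def proj(f,P):
    d=np.load(f'pics/{f}.npz'); K=d['K']; Rm=R.from_euler('xyz',d['a']).as_matrix()
    c=Rm.T@(np.array(P)-d['o'])
    if f.startswith('w'):
        t=np.arctan2(np.hypot(c[0],c[1]),c[2]); n=np.hypot(c[0],c[1]); return np.array([K[0,0]*t*c[0]/n+K[0,2],K[1,1]*t*c[1]/n+K[1,2]])
    return np.array([K[0,0]*c[0]/c[2]+K[0,2],K[1,1]*c[1]/c[2]+K[1,2]])
E
python3 - <<'E'
from h import *
a=cv2.imread('pics/top0.png')[190:300,140:360]
b=cv2.imread('pics/side0.png')[170:340,250:360]
A=cv2.resize(a,None,fx=3.6,fy=3.6,interpolation=3); cv2.imwrite('pics/c1.png',A)
for q in [(284,400),(283,221),(184,254)]: print(w('top0',*q,0.0))
E
```

```text
[ 0.011  -0.0026  0.    ]
[ 0.547  -0.0056  0.    ]
[0.4464 0.301  0.    ]
```

View pics/c1.png

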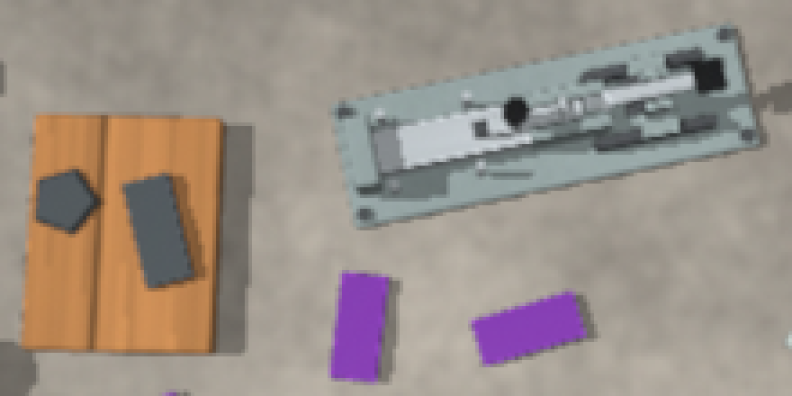

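The crop confirms the blank: a dark rectangle with corners at crop (123,184), (170,174), (200,278) and (150,289). The knob head is at (516,111), the trip pad at (709,75) on the right, and the end stop at the left.

```bash
python3 - <<'E'
from h import *
c=lambda u,v,z:w('top0',140+u/3.6,190+v/3.6,z)
B=np.array([c(333,105,.012),c(358,228,.012),c(765,143,.012),c(733,25,.012)]);print(B)
print('sizes',[np.linalg.norm(B[i]-B[i-1]).round(4) for i in range(4)])
d=(B[0]+B[1]-B[2]-B[3]);d/=np.linalg.norm(d);ctr=B.mean(0)
o=ctr+d*.0125; print('ydir',d,np.arctan2(d[1],d[0]),'origin',o)
k=c(516,111,.121);p=c(709,75,.095);print('knob',k,'exp',o+.015*d,'pad',p,'exp',o-.152*d, np.arctan2(*(k-p)[1::-1]))
Q=np.array([c(123,184,.044),c(170,174,.044),c(200,278,.044),c(150,289,.044)])
l=Q[2]+Q[3]-Q[0]-Q[1]
print('blank',Q.mean(0),'sizes',[np.linalg.norm(Q[i]-Q[i-1]).round(4) for i in range(4)],'ang',np.arctan2(l[1],l[0]))
print(R.from_euler('xyz',arm.observe()['tool_rot']).as_matrix().round(3))
# bed
print('bed exp',o+d*.089)
E
```

```text
[[ 0.5521  0.1509  0.012 ]
 [ 0.4459  0.1293  0.012 ]
 [ 0.5162 -0.2196  0.012 ]
 [ 0.6195 -0.1951  0.012 ]]
sizes [np.float64(0.3525), np.float64(0.1084), np.float64(0.3559), np.float64(0.1062)]
ydir [-0.19437846  0.98092661  0.        ] 1.7664201150642744 origin [ 0.53099527 -0.02136342  0.012     ]
knob [ 0.5283 -0.004   0.121 ] exp [ 0.52807959 -0.00664952  0.012     ] pad [ 0.5611 -0.163   0.095 ] exp [ 0.5605408  -0.17046426  0.012     ] 1.7742319194987568
blank [0.441525 0.291975 0.044   ] sizes [np.float64(0.0913), np.float64(0.0401), np.float64(0.0912), np.float64(0.0423)] ang -2.860056272730063
[[-0.966  0.259 -0.001]
 [ 0.259  0.966 -0.002]
 [ 0.    -0.002 -1.   ]]
bed exp [0.51369559 0.06593905 0.012     ]
```

```bash
cat >> h.py <<'E'
def go(P,yaw_y):
    "turn (units of 5deg about tool z), then shift in the turned frame (units of 60mm), to P with tool y at angle yaw_y (mod pi)"
    s=arm.observe(); Rm=R.from_euler('xyz',s['tool_rot']).as_matrix()
    a=np.arctan2(Rm[1,1],Rm[0,1]); t=(yaw_y-a+np.pi/2)%np.pi-np.pi/2
    R2=R.from_rotvec([0,0,t]).as_matrix()@Rm
    print('turn',-np.degrees(t)/5,'shift',(R2.T@(np.array(P)-s['ee_pos'])/.06).round(3),'at',s['ee_pos'].round(4),'F',s['ft_force'].round(2),s['clock'])
E
python3 - <<'E'
from h import *
go([.528,-.006,.22],1.770)
E
```

```text
turn -5.28274573568491 shift [ -4.35  -10.413  -0.24 ] at [0.1485 0.5547 0.2044] F [ 1.08 -0.06 -0.08] 0.1
```

apply_moves([
  {"dp": [0, 0, -0.04], "delta_rot": [0, 0, -0.88], "jaw": 1},
  {"dp": [0, 0, -0.04], "delta_rot": [0, 0, -0.88], "jaw": 1},
  {"dp": [0, 0, -0.04], "delta_rot": [0, 0, -0.88], "jaw": 1},
  {"dp": [0, 0, -0.04], "delta_rot": [0, 0, -0.88], "jaw": 1},
  {"dp": [0, 0, -0.04], "delta_rot": [0, 0, -0.88], "jaw": 0.8},
  {"dp": [0, 0, -0.04], "delta_rot": [0, 0, -0.88], "jaw": 0.5},
  {"dp": [-0.36, -0.87, 0], "delta_rot": [0, 0, 0], "jaw": 0.5},
  {"dp": [-0.36, -0.87, 0], "delta_rot": [0, 0, 0], "jaw": 0.5},
  {"dp": [-0.36, -0.87, 0], "delta_rot": [0, 0, 0], "jaw": 0.5},
  {"dp": [-0.36, -0.87, 0], "delta_rot": [0, 0, 0], "jaw": 0.5},
  {"dp": [-0.36, -0.87, 0], "delta_rot": [0, 0, 0], "jaw": 0.5},
  {"dp": [-0.36, -0.87, 0], "delta_rot": [0, 0, 0], "jaw": 0.5},
  {"dp": [-0.36, -0.87, 0], "delta_rot": [0, 0, 0], "jaw": 0.5},
  {"dp": [-0.36, -0.87, 0], "delta_rot": [0, 0, 0], "jaw": 0.5},
  {"dp": [-0.36, -0.87, 0], "delta_rot": [0, 0, 0], "jaw": 0.5},
  {"dp": [-0.36, -0.87, 0], "delta_rot": [0, 0, 0], "jaw": 0.5},
  {"dp": [-0.36, -0.87, 0], "delta_rot": [0, 0, 0], "jaw": 0.5},
  {"dp": [-0.36, -0.87, 0], "delta_rot": [0, 0, 0], "jaw": 0.5},
  {"dp": [0, 0, 0], "delta_rot": [0, 0, 0], "jaw": 0.5},
  {"dp": [0, 0, 0], "delta_rot": [0, 0, 0], "jaw": 0.5},
], grip_force=40)

```text
clock: 2.6
ee_pos: [0.5259, -0.007, 0.2191]
tool_rot: [3.14, -0.002, -2.943]
ft_force: [0.3, 0.5, 0.3]
gripper_width: 0.047
gripper_force: 0.0
```

```bash
python3 - <<'E'
from h import *
snap('wrist','w1')
go([.528,-.006,.22],1.770)
d=np.load('pics/w1.npz');print(d['o'],d['a'],d['K'][0])
im=cv2.imread('pics/w1.png')
print(proj('w1',[.528,-.005,.121]),proj('w1',[.5611,-.163,.095]))
cv2.imwrite('pics/w1b.png',cv2.resize(im,None,fx=1.42,fy=1.42,interpolation=3))
E
```

```text
turn 0.005704522304363989 shift [-0.038 -0.    -0.012] at [ 0.5258 -0.0064  0.2193] F [-0.04  0.89  0.03] 2.65
[ 0.44641066 -0.02445484  0.39901601] [ 2.85974360e+00 -1.51355759e-03  1.76876954e+00] [325.1922621    0.         277.83439063]
[280.75371179 217.66355034] [126.14616182 211.56081513]
```

View pics/w1b.png

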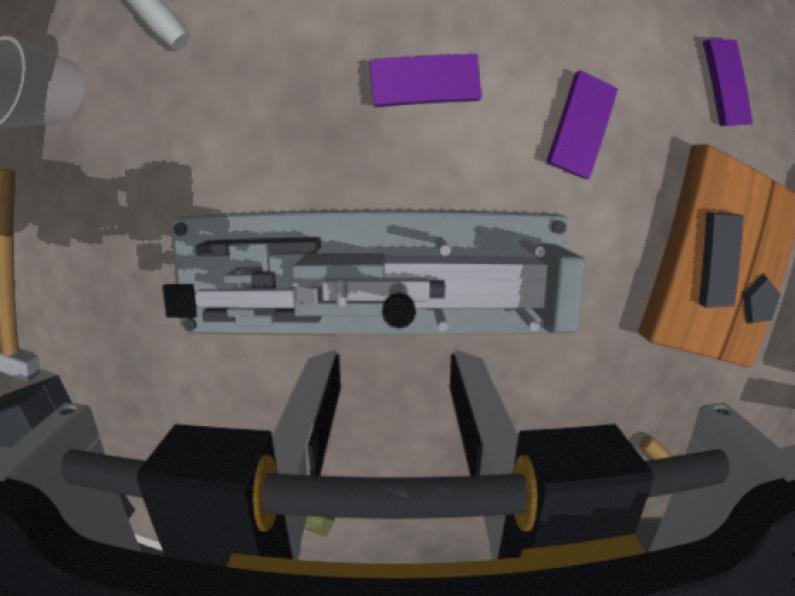

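The knob is at (399,310) and the pad at (180,301) in the enlarged view. Both match my projected estimates to under a pixel, so I'll go down onto the knob.

apply_moves([
  {"dp": [-0.04, 0.02, 0.42], "delta_rot": [0, 0, 0], "jaw": 0.5},
  {"dp": [0, 0, 0.42], "delta_rot": [0, 0, 0], "jaw": 0.5},
  {"dp": [0, 0, 0.42], "delta_rot": [0, 0, 0], "jaw": 0.5},
  {"dp": [0, 0, 0.42], "delta_rot": [0, 0, 0], "jaw": 0.5},
  {"dp": [0, 0, 0.41], "delta_rot": [0, 0, 0], "jaw": 0.5},
  {"dp": [0, 0, 0], "delta_rot": [0, 0, 0], "jaw": 0.5},
  {"dp": [0, 0, 0], "delta_rot": [0, 0, 0], "jaw": 0.15},
  {"dp": [0, 0, 0], "delta_rot": [0, 0, 0], "jaw": 0.15},
  {"dp": [0, 0, 0], "delta_rot": [0, 0, 0], "jaw": 0.15},
  {"dp": [0, 0, 0], "delta_rot": [0, 0, 0], "jaw": 0.15},
  {"dp": [0, 0, 0], "delta_rot": [0, 0, 0], "jaw": 0.15},
], grip_force=40)

```text
clock: 4.03
ee_pos: [0.5296, -0.0049, 0.0958]
tool_rot: [3.14, 0.002, -2.943]
ft_force: [-0.4, 3.8, 6.1]
gripper_width: 0.0208
gripper_force: 40.0
```

apply_moves([
  {"dp": [0, -0.04, 0], "delta_rot": [0, 0, 0], "jaw": 0.15},
  {"dp": [0, -0.04, 0], "delta_rot": [0, 0, 0], "jaw": 0.15},
  {"dp": [0, -0.04, 0], "delta_rot": [0, 0, 0], "jaw": 0.15},
  {"dp": [0, -0.04, 0], "delta_rot": [0, 0, 0], "jaw": 0.15},
  {"dp": [0, -0.04, 0], "delta_rot": [0, 0, 0], "jaw": 0.15},
  {"dp": [0, -0.04, 0], "delta_rot": [0, 0, 0], "jaw": 0.15},
  {"dp": [0, -0.04, 0], "delta_rot": [0, 0, 0], "jaw": 0.15},
  {"dp": [0, -0.04, 0], "delta_rot": [0, 0, 0], "jaw": 0.15},
  {"dp": [0, -0.04, 0], "delta_rot": [0, 0, 0], "jaw": 0.15},
  {"dp": [0, -0.04, 0], "delta_rot": [0, 0, 0], "jaw": 0.15},
  {"dp": [0, -0.04, 0], "delta_rot": [0, 0, 0], "jaw": 0.15},
])

```text
clock: 5.4
ee_pos: [0.5344, -0.0288, 0.0957]
tool_rot: [3.137, 0.002, -2.943]
ft_force: [-2.3, 10.0, 8.7]
gripper_width: 0.0209
gripper_force: 40.0
```

apply_moves([
  {"dp": [0, -0.035, 0], "delta_rot": [0, 0, 0], "jaw": 0.15},
  {"dp": [0, -0.035, 0], "delta_rot": [0, 0, 0], "jaw": 0.15},
  {"dp": [0, 0, 0], "delta_rot": [0, 0, 0], "jaw": 0.15},
])

```text
clock: 5.78
ee_pos: [0.5352, -0.0326, 0.0958]
tool_rot: [3.136, 0.002, -2.943]
ft_force: [-2.1, 10.4, 7.7]
gripper_width: 0.021
gripper_force: 40.0
```

apply_moves([
  {"dp": [0, -0.035, 0], "delta_rot": [0, 0, 0], "jaw": 0.15},
  {"dp": [0, 0, 0], "delta_rot": [0, 0, 0], "jaw": 0.15},
])

```text
clock: 6.02
ee_pos: [0.5355, -0.0344, 0.0958]
tool_rot: [3.136, 0.002, -2.943]
ft_force: [-1.5, 12.7, 8.3]
gripper_width: 0.021
gripper_force: 40.0
```

apply_moves([
  {"dp": [0, -0.035, 0], "delta_rot": [0, 0, 0], "jaw": 0.15},
  {"dp": [0, 0, 0], "delta_rot": [0, 0, 0], "jaw": 0.15},
])

```text
clock: 6.28
ee_pos: [0.536, -0.0369, 0.0958]
tool_rot: [3.137, 0.002, -2.943]
ft_force: [-1.9, 9.8, 8.1]
gripper_width: 0.0209
gripper_force: 40.0
```

apply_moves([
  {"dp": [0, -0.015, 0], "delta_rot": [0, 0, 0], "jaw": 0.15},
  {"dp": [0, 0, 0], "delta_rot": [0, 0, 0], "jaw": 0.15},
])

```text
clock: 6.52
ee_pos: [0.5362, -0.0379, 0.0958]
tool_rot: [3.137, 0.002, -2.943]
ft_force: [-1.9, 10.0, 7.5]
gripper_width: 0.0209
gripper_force: 40.0
```

apply_moves([
  {"dp": [0, 0.03, 0], "delta_rot": [0, 0, 0], "jaw": 0.15},
  {"dp": [0, 0.03, 0], "delta_rot": [0, 0, 0], "jaw": 0.15},
  {"dp": [0, 0, 0], "delta_rot": [0, 0, 0], "jaw": 0.15},
])

```text
clock: 6.9
ee_pos: [0.5356, -0.0347, 0.0957]
tool_rot: [3.138, 0.002, -2.943]
ft_force: [-2.2, 9.9, 7.5]
gripper_width: 0.021
gripper_force: 40.0
```

Not caught yet; I'll carry on with the draw.

apply_moves([
  {"dp": [0, -0.03, 0], "delta_rot": [0, 0, 0], "jaw": 0.15},
  {"dp": [0, -0.03, 0], "delta_rot": [0, 0, 0], "jaw": 0.15},
  {"dp": [0, -0.035, 0], "delta_rot": [0, 0, 0], "jaw": 0.15},
  {"dp": [0, 0, 0], "delta_rot": [0, 0, 0], "jaw": 0.15},
])

```text
clock: 7.4
ee_pos: [0.5367, -0.0403, 0.0958]
tool_rot: [3.137, 0.002, -2.943]
ft_force: [-1.2, 8.5, 7.4]
gripper_width: 0.021
gripper_force: 40.0
```

apply_moves([
  {"dp": [0, -0.03, 0], "delta_rot": [0, 0, 0], "jaw": 0.15},
  {"dp": [0, 0, 0], "delta_rot": [0, 0, 0], "jaw": 0.15},
])

```text
clock: 7.65
ee_pos: [0.5371, -0.0422, 0.0958]
tool_rot: [3.138, 0.002, -2.943]
ft_force: [-2.0, 8.5, 7.7]
gripper_width: 0.0211
gripper_force: 40.0
```

apply_moves([
  {"dp": [0, -0.03, 0], "delta_rot": [0, 0, 0], "jaw": 0.15},
  {"dp": [0, 0, 0], "delta_rot": [0, 0, 0], "jaw": 0.15},
])

```text
clock: 7.9
ee_pos: [0.5376, -0.0445, 0.0958]
tool_rot: [3.139, 0.002, -2.943]
ft_force: [-2.1, 5.6, 7.0]
gripper_width: 0.0207
gripper_force: 40.0
```

apply_moves([
  {"dp": [0, 0.025, 0], "delta_rot": [0, 0, 0], "jaw": 0.15},
  {"dp": [0, 0.025, 0], "delta_rot": [0, 0, 0], "jaw": 0.15},
  {"dp": [0, 0, 0], "delta_rot": [0, 0, 0], "jaw": 0.15},
])

```text
clock: 8.28
ee_pos: [0.5375, -0.0441, 0.0957]
tool_rot: [-3.14, 0.002, -2.943]
ft_force: [-0.6, 0.1, 5.9]
gripper_width: 0.0209
gripper_force: 40.0
```

apply_moves([
  {"dp": [0, 0.03, 0], "delta_rot": [0, 0, 0], "jaw": 0.15},
  {"dp": [0, 0, 0], "delta_rot": [0, 0, 0], "jaw": 0.15},
])

```text
clock: 8.52
ee_pos: [0.5374, -0.0438, 0.0958]
tool_rot: [-3.137, 0.002, -2.943]
ft_force: [0.4, -3.4, 5.2]
gripper_width: 0.0207
gripper_force: 40.0
```

Force has reversed while the position holds, so the striker is caught at a draw of about 40 mm. Next I release it and rise.

apply_moves([
  {"dp": [0, -0.025, 0], "delta_rot": [0, 0, 0], "jaw": 0.15},
  {"dp": [0, 0, 0], "delta_rot": [0, 0, 0], "jaw": 0.4},
  {"dp": [0, 0, 0], "delta_rot": [0, 0, 0], "jaw": 0.5},
  {"dp": [0, 0, 0], "delta_rot": [0, 0, 0], "jaw": 0.5},
  {"dp": [0, 0, 0], "delta_rot": [0, 0, 0], "jaw": 0.5},
  {"dp": [0, 0, -0.4], "delta_rot": [0, 0, 0], "jaw": 0.5},
  {"dp": [0, 0, -0.6], "delta_rot": [0, 0, 0], "jaw": 0.5},
  {"dp": [0, 0, -0.6], "delta_rot": [0, 0, 0], "jaw": 0.7},
  {"dp": [0, 0, -0.4], "delta_rot": [0, 0, 0], "jaw": 0.7},
  {"dp": [0, 0, 0], "delta_rot": [0, 0, 0], "jaw": 0.7},
])

```text
clock: 9.78
ee_pos: [0.538, -0.0434, 0.2167]
tool_rot: [-3.139, 0.005, -2.943]
ft_force: [-0.5, 0.4, -0.2]
gripper_width: 0.0655
gripper_force: 0.0
```

```bash
python3 - <<'E'
from h import *
snap('wrist','w2'); a=snap('wrist','w2')
print(proj('w2',[.5283,-.004,.121]),proj('w2',[.536,-.0436,.121]))
im=cv2.imread('pics/w2.png')
g=im[150:290,180:340]; cv2.imwrite('pics/w2b.png',cv2.resize(g,None,fx=4,fy=4,interpolation=3))
go([.4415,.292,.16],-2.860+np.pi/2)
E
```

```text
[324.55821626 215.52618433] [278.89768961 215.24473923]
turn -0.945512357559409 shift [-0.042  5.799  0.895] at [ 0.5358 -0.0429  0.2135] F [ 0.21 -0.46 -0.09] 9.875
```

View pics/w2b.png

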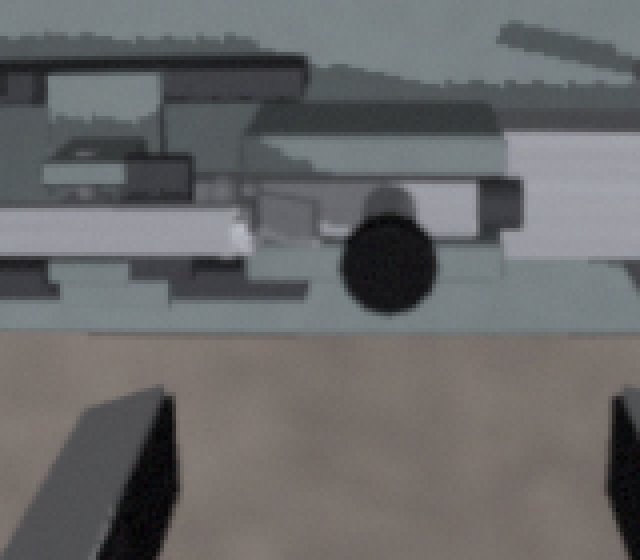

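The striker stays cocked with the hand off; the knob head is at (389,263) in the crop, giving a draw of about 41 mm. Now to the blank.

apply_moves([
  {"dp": [0, 0, 0], "delta_rot": [0, 0, -0.95], "jaw": 0.65},
  {"dp": [0, 0.83, 0], "delta_rot": [0, 0, 0], "jaw": 0.65},
  {"dp": [0, 0.83, 0], "delta_rot": [0, 0, 0], "jaw": 0.65},
  {"dp": [0, 0.83, 0], "delta_rot": [0, 0, 0], "jaw": 0.65},
  {"dp": [-0.04, 0.83, 0], "delta_rot": [0, 0, 0], "jaw": 0.65},
  {"dp": [0, 0.83, 0.2], "delta_rot": [0, 0, 0], "jaw": 0.65},
  {"dp": [0, 0.83, 0.3], "delta_rot": [0, 0, 0], "jaw": 0.65},
  {"dp": [0, 0.82, 0.4], "delta_rot": [0, 0, 0], "jaw": 0.65},
  {"dp": [0, 0, 0], "delta_rot": [0, 0, 0], "jaw": 0.65},
  {"dp": [0, 0, 0], "delta_rot": [0, 0, 0], "jaw": 0.65},
], grip_force=25)

```text
clock: 11.12
ee_pos: [0.4413, 0.2911, 0.1592]
tool_rot: [-3.141, -0.002, -2.859]
ft_force: [0.1, -0.8, 0.3]
gripper_width: 0.0609
gripper_force: 0.0
```

```bash
python3 - <<'E'
from h import *
snap('wrist','w3')
im=cv2.imread('pics/w3.png')
u,v=proj('w3',[.4415,.292,.044]).astype(int); print(u,v)
x0,y0=u-100,v-75; print(x0,y0)
cv2.imwrite('pics/w3b.png',cv2.resize(im[y0:y0+150,x0:x0+200],None,fx=4,fy=4,interpolation=3))
go([.4415,.292,.16],-2.860+np.pi/2)
E
```

```text
280 210
180 135
turn -0.00508567056771198 shift [0.004 0.021 0.001] at [0.4421 0.2909 0.16  ] F [ 0.63 -0.8   0.24] 11.175
```

View pics/w3b.png

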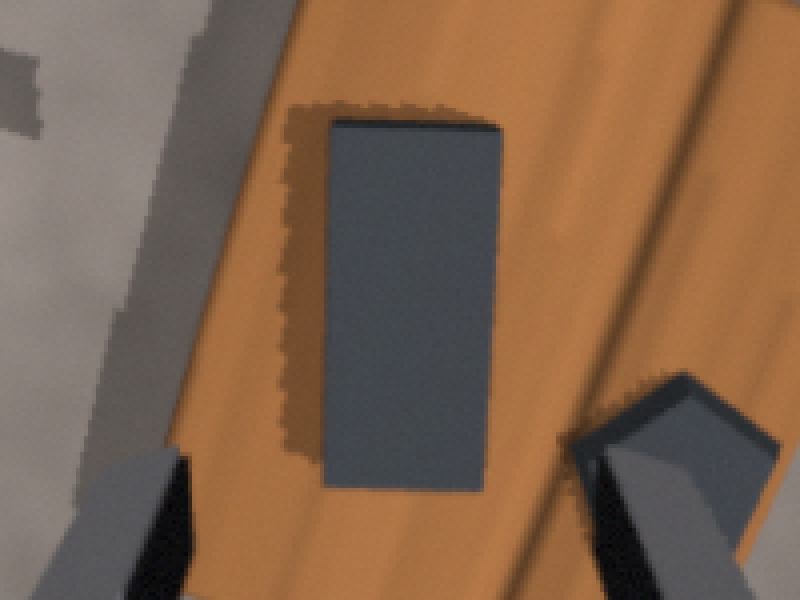

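The blank's top corners are at crop (332,126), (501,129), (484,491) and (323,487), with the chip's nearest corner at (572,450).

```bash
python3 - <<'E'
from h import *
c=lambda u,v,z=.044:w('w3',180+u/4,135+v/4,z)
Q=np.array([c(332,126),c(501,129),c(484,491),c(323,487)]);m=Q.mean(0)
l=Q[0]+Q[1]-Q[2]-Q[3];a=np.arctan2(l[1],l[0]);print(m,a,[np.linalg.norm(Q[i]-Q[i-1]).round(4) for i in range(4)])
go([m[0],m[1],.034],a+np.pi/2)
ch=c(572,450,.039); e=np.array([np.cos(a),np.sin(a)]);n=np.array([-e[1],e[0]]);print('chip rel',(ch-m)[:2]@e,(ch-m)[:2]@n)
E
```

```text
[0.4439 0.2951 0.044 ] -2.89064553176306 [np.float64(0.0891), np.float64(0.0386), np.float64(0.0897), np.float64(0.0399)]
turn 0.3460862556237781 shift [-0.049  0.062  2.101] at [0.4421 0.2909 0.16  ] F [ 0.63 -0.8   0.24] 11.175
chip rel -0.035199911916210275 -0.04187058873590188
```

apply_moves([
  {"dp": [-0.05, 0.05, 0], "delta_rot": [0, 0, 0.3], "jaw": 0.65},
  {"dp": [0, 0, 0.5], "delta_rot": [0, 0, 0], "jaw": 0.65},
  {"dp": [0, 0, 0.5], "delta_rot": [0, 0, 0], "jaw": 0.65},
  {"dp": [0, 0, 0.5], "delta_rot": [0, 0, 0], "jaw": 0.65},
  {"dp": [0, 0, 0.3], "delta_rot": [0, 0, 0], "jaw": 0.65},
  {"dp": [0, 0, 0.2], "delta_rot": [0, 0, 0], "jaw": 0.65},
  {"dp": [0, 0, 0.08], "delta_rot": [0, 0, 0], "jaw": 0.65},
  {"dp": [0, 0, 0], "delta_rot": [0, 0, 0], "jaw": 0.65},
  {"dp": [0, 0, 0], "delta_rot": [0, 0, 0], "jaw": 0.3},
  {"dp": [0, 0, 0], "delta_rot": [0, 0, 0], "jaw": 0.3},
  {"dp": [0, 0, 0], "delta_rot": [0, 0, 0], "jaw": 0.3},
  {"dp": [0, 0, 0], "delta_rot": [0, 0, 0], "jaw": 0.3},
  {"dp": [0, 0, 0], "delta_rot": [0, 0, 0], "jaw": 0.3},
], grip_force=25)

```text
clock: 12.8
ee_pos: [0.4444, 0.2958, 0.0362]
tool_rot: [3.141, 0.001, -2.886]
ft_force: [-0.7, 0.1, 3.7]
gripper_width: 0.04
gripper_force: 25.0
```

apply_moves([
  {"dp": [0, 0, -0.4], "delta_rot": [0, 0, 0], "jaw": 0.3},
  {"dp": [0, 0, -0.8], "delta_rot": [0, 0, 0], "jaw": 0.3},
  {"dp": [0, 0, -0.8], "delta_rot": [0, 0, 0.98], "jaw": 0.3},
  {"dp": [0, 0, -0.3], "delta_rot": [0, 0, 0.98], "jaw": 0.3},
  {"dp": [0, 0, 0], "delta_rot": [0, 0, 0.98], "jaw": 0.3},
  {"dp": [0, 0, 0], "delta_rot": [0, 0, 0.98], "jaw": 0.3},
  {"dp": [0, 0, 0], "delta_rot": [0, 0, 0.98], "jaw": 0.3},
  {"dp": [0, 0, 0], "delta_rot": [0, 0, 0.98], "jaw": 0.3},
  {"dp": [0, 0, 0], "delta_rot": [0, 0, 0.98], "jaw": 0.3},
  {"dp": [0, 0, 0], "delta_rot": [0, 0, 0.98], "jaw": 0.3},
  {"dp": [0, 0, 0], "delta_rot": [0, 0, 0.98], "jaw": 0.3},
  {"dp": [0, 0, 0], "delta_rot": [0, 0, 0.98], "jaw": 0.3},
  {"dp": [0, 0, 0], "delta_rot": [0, 0, 0.98], "jaw": 0.3},
  {"dp": [0, 0, 0], "delta_rot": [0, 0, 0.98], "jaw": 0.3},
  {"dp": [0, 0, 0], "delta_rot": [0, 0, 0.98], "jaw": 0.3},
  {"dp": [0, 0, 0], "delta_rot": [0, 0, 0.98], "jaw": 0.3},
  {"dp": [0, 0, 0], "delta_rot": [0, 0, 0.98], "jaw": 0.3},
  {"dp": [0, 0, 0], "delta_rot": [0, 0, 0.98], "jaw": 0.3},
  {"dp": [0, 0, 0], "delta_rot": [0, 0, 0.98], "jaw": 0.3},
  {"dp": [0, 0, 0], "delta_rot": [0, 0, 0], "jaw": 0.3},
])

```text
clock: 15.3
ee_pos: [0.4433, 0.2952, 0.1727]
tool_rot: [-3.14, 0.0, 1.944]
ft_force: [0.7, -0.2, -1.4]
gripper_width: 0.0398
gripper_force: 25.0
```

```bash
python3 - <<'E'
from h import *
d=np.array([np.cos(1.770),np.sin(1.770)])
k=np.array([.5283,-.0045]); bed=k+d*.074; P=bed-.015*d; print(bed,P)
go([*P,.12],1.770-np.pi/2)
print(arm.observe()['gripper_width'],arm.observe()['joints'])
E
```

```text
[0.51365623 0.06803661] [0.51662456 0.05333324]
turn 1.9988716873793013 shift [-4.193  0.403  0.878] at [0.4433 0.2952 0.1727] F [ 0.68 -0.23 -1.38] 15.3
0.0397897306192633 [ 4.24994794e-01  1.47837280e-01  1.68047038e+00 -1.52020584e-04
  1.31521050e+00  5.13949987e-02]
```

apply_moves([
  {"dp": [0, 0, 0], "delta_rot": [0, 0, 1.0], "jaw": 0.3},
  {"dp": [0, 0, 0], "delta_rot": [0, 0, 1.0], "jaw": 0.3},
  {"dp": [-0.6, 0.06, 0], "delta_rot": [0, 0, 0], "jaw": 0.3},
  {"dp": [-0.6, 0.06, 0], "delta_rot": [0, 0, 0], "jaw": 0.3},
  {"dp": [-0.6, 0.06, 0], "delta_rot": [0, 0, 0], "jaw": 0.3},
  {"dp": [-0.6, 0.06, 0.1], "delta_rot": [0, 0, 0], "jaw": 0.3},
  {"dp": [-0.6, 0.06, 0.2], "delta_rot": [0, 0, 0], "jaw": 0.3},
  {"dp": [-0.6, 0.06, 0.3], "delta_rot": [0, 0, 0], "jaw": 0.3},
  {"dp": [-0.59, 0.04, 0.28], "delta_rot": [0, 0, 0], "jaw": 0.3},
  {"dp": [0, 0, 0], "delta_rot": [0, 0, 0], "jaw": 0.3},
  {"dp": [0, 0, 0], "delta_rot": [0, 0, 0], "jaw": 0.3},
])

```text
clock: 16.68
ee_pos: [0.5167, 0.0541, 0.1207]
tool_rot: [-3.141, -0.001, 1.769]
ft_force: [0.3, -0.0, -0.8]
gripper_width: 0.0396
gripper_force: 25.0
```

```bash
python3 - <<'E'
from h import *
snap('wrist','w4')
go([.5166,.0533,.12],1.770-np.pi/2)
im=cv2.imread('pics/w4.png')
u,v=proj('w4',[.5166,.0533,.05]).astype(int)
x0,y0=u-100,max(v-75,0); print(x0,y0)
cv2.imwrite('pics/w4b.png',cv2.resize(im[y0:y0+150,x0:x0+200],None,fx=4,fy=4,interpolation=3))
d=np.array([np.cos(1.770),np.sin(1.770)]);n=np.array([d[1],-d[0]]);bed=np.array([.51366,.06804])
for sx in(-.03,.03):
  for sy in(-.039,.035): print(sx,sy,(proj('w4',[*(bed+n*sx+d*sy),.06])-[x0,y0])*4)
E
```

```text
turn -0.0003349747493081532 shift [-0.018 -0.009  0.018] at [0.5169 0.0545 0.1211] F [-0.68  0.38 -2.  ] 16.725
177 149
-0.03 -0.039 [254.23958886 428.11508935]
-0.03 0.035 [241.3737852   61.46029502]
0.03 -0.039 [551.05497725 427.89710761]
0.03 0.035 [562.80108081  61.06252669]
```

View pics/w4b.png

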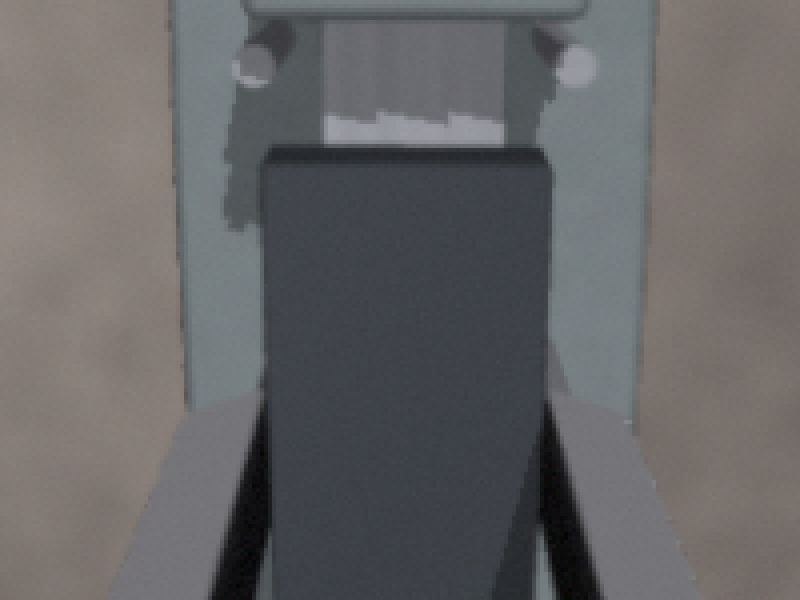

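The posts show at (253,62) and (576,66), and the blank's centreline at u≈407. That puts the blank about 1.7 mm left of centre. I'll correct by +y and lower.

apply_moves([
  {"dp": [0, 0.03, 0.1], "delta_rot": [0, 0, 0], "jaw": 0.3},
  {"dp": [0, 0, 0.2], "delta_rot": [0, 0, 0], "jaw": 0.3},
  {"dp": [0, 0, 0.2], "delta_rot": [0, 0, 0], "jaw": 0.3},
  {"dp": [0, 0, 0.2], "delta_rot": [0, 0, 0], "jaw": 0.3},
  {"dp": [0, 0, 0.15], "delta_rot": [0, 0, 0], "jaw": 0.3},
  {"dp": [0, 0, 0.1], "delta_rot": [0, 0, 0], "jaw": 0.3},
  {"dp": [0, 0, 0.08], "delta_rot": [0, 0, 0], "jaw": 0.3},
  {"dp": [0, 0, 0], "delta_rot": [0, 0, 0], "jaw": 0.3},
  {"dp": [0, 0, 0], "delta_rot": [0, 0, 0], "jaw": 0.3},
])

```text
clock: 17.85
ee_pos: [0.5191, 0.0541, 0.0594]
tool_rot: [3.141, 0.0, 1.769]
ft_force: [0.1, -0.5, -1.4]
gripper_width: 0.0397
gripper_force: 25.0
```

apply_moves([
  {"dp": [0, 0, 0.03], "delta_rot": [0, 0, 0], "jaw": 0.3},
  {"dp": [0, 0, 0.015], "delta_rot": [0, 0, 0], "jaw": 0.3},
  {"dp": [0, 0, 0], "delta_rot": [0, 0, 0], "jaw": 0.3},
])

```text
clock: 18.23
ee_pos: [0.5186, 0.0542, 0.0563]
tool_rot: [-3.142, -0.0, 1.769]
ft_force: [0.1, 0.9, -1.3]
gripper_width: 0.0398
gripper_force: 25.0
```

apply_moves([
  {"dp": [0, 0, 0.015], "delta_rot": [0, 0, 0], "jaw": 0.3},
  {"dp": [0, 0, 0], "delta_rot": [0, 0, 0], "jaw": 0.3},
])

```text
clock: 18.48
ee_pos: [0.5188, 0.0541, 0.0562]
tool_rot: [-3.142, 0.0, 1.769]
ft_force: [-3.1, -0.2, 5.5]
gripper_width: 0.0399
gripper_force: 25.0
```

Contact with the bed. Release to a limited opening, rise and look.

apply_moves([
  {"dp": [0, 0, 0], "delta_rot": [0, 0, 0], "jaw": 0.48},
  {"dp": [0, 0, 0], "delta_rot": [0, 0, 0], "jaw": 0.55},
  {"dp": [0, 0, 0], "delta_rot": [0, 0, 0], "jaw": 0.55},
  {"dp": [0, 0, 0], "delta_rot": [0, 0, 0], "jaw": 0.55},
  {"dp": [0, 0, -0.2], "delta_rot": [0, 0, 0], "jaw": 0.55},
  {"dp": [0, 0, -0.4], "delta_rot": [0, 0, 0], "jaw": 0.55},
  {"dp": [0, 0, -0.7], "delta_rot": [0, 0, 0], "jaw": 0.55},
  {"dp": [0, 0, -0.7], "delta_rot": [0, 0, 0], "jaw": 0.55},
  {"dp": [0, 0, -0.3], "delta_rot": [0, 0, 0], "jaw": 0.55},
  {"dp": [0, 0, 0], "delta_rot": [0, 0, 0], "jaw": 0},
  {"dp": [0, 0, 0], "delta_rot": [0, 0, 0], "jaw": 0},
])

```text
clock: 19.85
ee_pos: [0.5174, 0.0542, 0.1916]
tool_rot: [-3.138, -0.001, 1.769]
ft_force: [-0.1, -0.3, 0.0]
gripper_width: 0.0352
gripper_force: 0.0
```

```bash
python3 - <<'E'
from h import *
snap('wrist','w5')
im=cv2.imread('pics/w5.png')
u,v=proj('w5',[.5166,.0533,.05]).astype(int)
x0,y0=u-100,max(v-75,0); print(x0,y0)
cv2.imwrite('pics/w5b.png',cv2.resize(im[y0:y0+150,x0:x0+200],None,fx=4,fy=4,interpolation=3))
go([.5611,-.163,.13],1.770-np.pi/2)
E
```

```text
177 127
turn -0.01328837955168687 shift [-3.694  0.005  1.017] at [0.5172 0.0542 0.1913] F [-0.47 -0.13  0.03] 19.9
```

View pics/w5b.png

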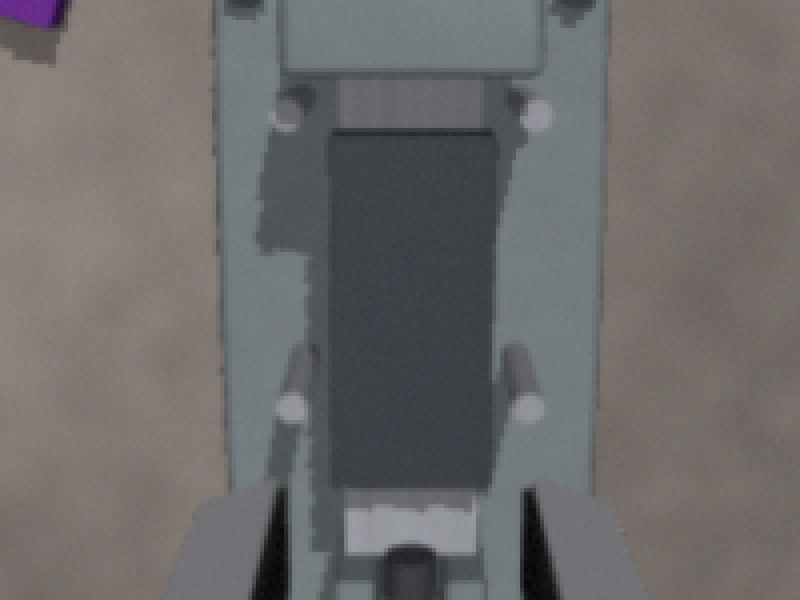

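The blank (corners about (330,133) to (490,488)) lies straight, centred between the four posts and ahead of the die, with the fingers clear. On to the pad.

apply_moves([
  {"dp": [-0.615, 0.01, 0], "delta_rot": [0, 0, 0], "jaw": 0},
  {"dp": [-0.615, 0, 0], "delta_rot": [0, 0, 0], "jaw": 0},
  {"dp": [-0.615, 0, 0], "delta_rot": [0, 0, 0], "jaw": 0},
  {"dp": [-0.615, 0, 0], "delta_rot": [0, 0, 0], "jaw": 0},
  {"dp": [-0.615, 0, 0], "delta_rot": [0, 0, 0], "jaw": 0},
  {"dp": [-0.62, 0, 0], "delta_rot": [0, 0, 0], "jaw": 0},
  {"dp": [0, 0, 0.5], "delta_rot": [0, 0, 0], "jaw": 0},
  {"dp": [0, 0, 0.5], "delta_rot": [0, 0, 0], "jaw": 0},
  {"dp": [0, 0, 0], "delta_rot": [0, 0, 0], "jaw": 0},
  {"dp": [0, 0, 0], "delta_rot": [0, 0, 0], "jaw": 0},
])

```text
clock: 21.15
ee_pos: [0.5629, -0.163, 0.1333]
tool_rot: [-3.141, -0.0, 1.769]
ft_force: [-0.2, -0.7, 0.4]
gripper_width: 0.0005
gripper_force: 0.0
```

```bash
python3 - <<'E'
from h import *
snap('wrist','w6')
im=cv2.imread('pics/w6.png')
u,v=proj('w6',[.5611,-.163,.095]).astype(int); print(u,v)
x0,y0=u-100,max(v-75,0)
cv2.imwrite('pics/w6b.png',cv2.resize(im[y0:y0+150,x0:x0+200],None,fx=4,fy=4,interpolation=3))
go([.5611,-.163,.095],1.770-np.pi/2); print(x0,y0,proj('w6',[.5611,-.163,.095]),arm.observe()['gripper_width'])
E
```

```text
275 236
turn -0.009827390987467127 shift [ 0.012 -0.04   0.654] at [ 0.5636 -0.1632  0.1342] F [-0.58  0.08 -0.66] 21.2
175 161 [275.33405917 236.54434232] 4.7489820961675166e-05
```

View pics/w6b.png

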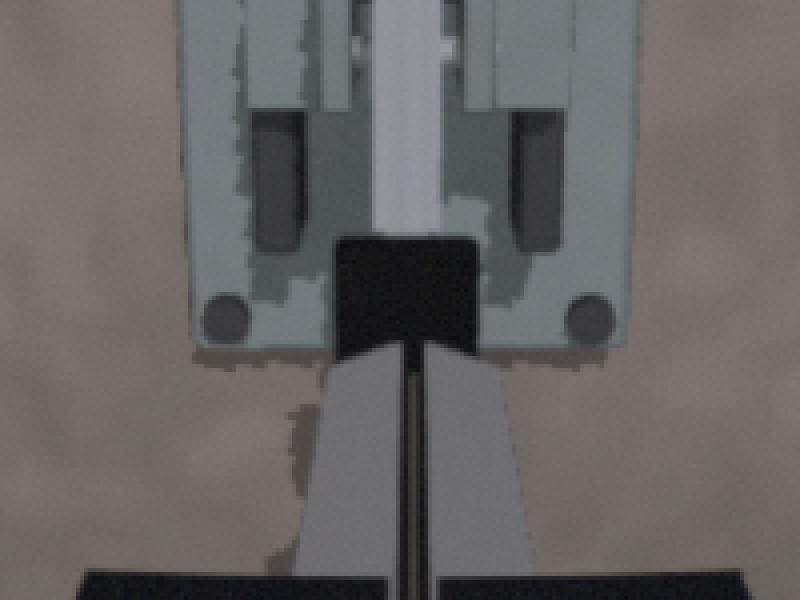

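The pad is centred at about (407,308) in the crop, within 1–2 mm of under the closed tip. Pressing now.

apply_moves([
  {"dp": [0, -0.02, 0.3], "delta_rot": [0, 0, 0], "jaw": 0},
  {"dp": [0, 0, 0.25], "delta_rot": [0, 0, 0], "jaw": 0},
  {"dp": [0, 0, 0.05], "delta_rot": [0, 0, 0], "jaw": 0},
  {"dp": [0, 0, 0.05], "delta_rot": [0, 0, 0], "jaw": 0},
  {"dp": [0, 0, 0.04], "delta_rot": [0, 0, 0], "jaw": 0},
  {"dp": [0, 0, 0.04], "delta_rot": [0, 0, 0], "jaw": 0},
  {"dp": [0, 0, 0], "delta_rot": [0, 0, 0], "jaw": 0},
])

```text
clock: 22.08
ee_pos: [0.5624, -0.1647, 0.0909]
tool_rot: [3.141, 0.003, 1.769]
ft_force: [-2.1, -3.0, 3.1]
gripper_width: 0.0004
gripper_force: 1.9
```

apply_moves([
  {"dp": [0, 0, 0.03], "delta_rot": [0, 0, 0], "jaw": 0},
  {"dp": [0, 0, 0.03], "delta_rot": [0, 0, 0], "jaw": 0},
  {"dp": [0, 0, 0.02], "delta_rot": [0, 0, 0], "jaw": 0},
  {"dp": [0, 0, 0], "delta_rot": [0, 0, 0], "jaw": 0},
])

```text
clock: 22.58
ee_pos: [0.5629, -0.1641, 0.0855]
tool_rot: [3.139, 0.002, 1.769]
ft_force: [0.3, -4.1, 4.7]
gripper_width: 0.0002
gripper_force: 2.6
```

apply_moves([
  {"dp": [0, 0, 0.015], "delta_rot": [0, 0, 0], "jaw": 0},
  {"dp": [0, 0, 0], "delta_rot": [0, 0, 0], "jaw": 0},
  {"dp": [0, 0, 0], "delta_rot": [0, 0, 0], "jaw": 0},
  {"dp": [0, 0, -0.3], "delta_rot": [0, 0, 0], "jaw": 0},
  {"dp": [0, 0, -0.6], "delta_rot": [0, 0, 0], "jaw": 0},
  {"dp": [0, 0, -0.9], "delta_rot": [0, 0, 0], "jaw": 0},
  {"dp": [0.6, 0, -0.5], "delta_rot": [0, 0, 0], "jaw": 0},
  {"dp": [0.9, 0, 0], "delta_rot": [0, 0, 0], "jaw": 0},
  {"dp": [0.9, 0, 0], "delta_rot": [0, 0, 0], "jaw": 0},
  {"dp": [0.7, 0, 0], "delta_rot": [0, 0, 0], "jaw": 0},
  {"dp": [0, 0, 0], "delta_rot": [0, 0, 0], "jaw": 0},
  {"dp": [0, 0, 0], "delta_rot": [0, 0, 0], "jaw": 0},
])

```text
clock: 24.08
ee_pos: [0.5243, 0.0194, 0.2215]
tool_rot: [-3.14, -0.001, 1.77]
ft_force: [0.0, -1.1, 0.6]
gripper_width: 0.0004
gripper_force: 0.0
```

```bash
python3 - <<'E'
from h import *
snap('wrist','w7')
im=cv2.imread('pics/w7.png')
cv2.imwrite('pics/w7b.png',cv2.resize(im[90:290,170:390],None,fx=3,fy=3,interpolation=3))
E
```

```text
(no output)
```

View pics/w7b.png

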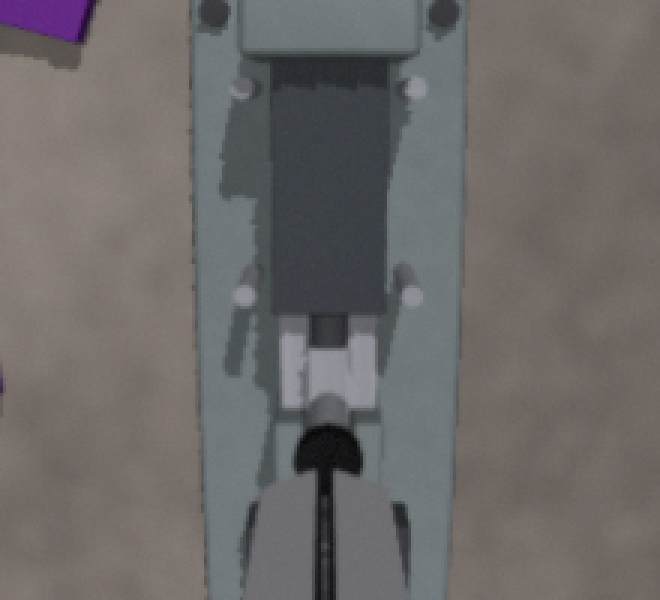

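The striker has fired. The die (328,330) is against the blank, whose far end (about v=58) is up against the end stop, straight between the posts. Handing in.

```bash
python3 -c "
from rig import arm
print(arm.sign_off())"
```

```text
the job is handed in; nothing more can be done
None
```

The job is handed in: I cocked the striker, laid the blank on the bed and fired with the trip pad, and the last wrist-camera picture shows the blank driven up against the end stop; the bystanders were not touched as far as I could tell.

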